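# Take up the play of a pump stop screw and relock its jam nut

## Task

The stop screw of the green pump stand has backed off from its plunger, and its jam nut is poorly tightened. Push the nut's lever counterclockwise (seen from above) until the nut is free, wind the red wing screw clockwise until its foot bears firmly on the plunger (its torque rises by 0.1 to 0.2 N m over that of free turning, never by more than 0.5), then push the lever back clockwise until the nut is properly tight: about 15 N at the black pin, never more than 20. Leave the bin, the lamp and the carton alone and let go of everything at the end.

Things in the scene. Friction and masses are not known exactly. Their poses are not given: they have to be found in the camera images.
- stand: Green cast C-shaped pump stand bolted to the bench, with a brass pump barrel on its base plate (170 x 130 x 14 mm). Its column is on its -x side; a level arm 105 to 130 mm above the bench carries the screw. Origin on the bench, on the vertical screw axis, which is the axis of screw, nut, foot and plunger. Its yaw varies by 0.45 rad either way; z is up.
- axis (a point): Point on the screw axis at the top face of the stand's arm, 130 mm above the bench.
- screw: Adjuster screw; it only turns, clockwise (seen from above) to lower its foot. Origin on the axis at the arm's top face; its yaw is that of the wing. Nut free: steady friction 0.15 N m plus 0.1 per rad/s; with the foot on the plunger it rises by 0.5 N m per rad. It stays where left; winding beyond a rise of 0.15 N m springs back. A tight nut holds it; as found it is only stiff.
- wing (a point): Centre of the screw's red wing head, a bar 44 mm long (x of the screw), 12 mm thick (y) and 30 mm tall, 187 to 217 mm above the bench. Below it only a 12 mm stem, with a 20 mm ferrule just under the wing, down to the nut's top 161 mm above the bench.
- foot: Steel foot of the screw below the arm, a 16 mm disc on a 12 mm rod. Origin at the middle of its flat lower end. Moves down 3 mm per rad of the screw; 0.7 to 2.3 rad are needed to meet the plunger, so often more than one grasp.
- plunger: Steel plunger of the pump, a 20 mm disc on a 12 mm rod, fixed. Origin at the middle of its flat top, 2.1 to 6.8 mm below the foot at the start; its height differs from pump to pump.
- washer: Steel washer, 56 x 3 mm, under the nut; it does not turn, and rises 8 mm per rad as the nut is loosened. The nut presses it on the screw's brass collar (60 mm across) and so locks the screw. At the start it presses with only 10 to 30 N, too little: the nut was poorly tightened and must end about 0.02 to 0.15 rad further clockwise than it was. Origin at its underside's centre.
- nut: Round brass jam nut, 34 mm across, with a flat steel lever. Origin on the axis, 138 mm above the bench; x points along the lever to the pin, at the start -0.25 rad (within 0.03) from the stand's x. Counterclockwise from above loosens, clockwise tightens. Steady resistance 0.5 N m (6 N at the pin) plus 0.4 per rad/s. 0.15 rad of loosening frees the screw; end stop at 0.9 rad.
- pin (a point): Middle of the top of the lever's upright black pin, 16 mm across, 85 mm from the axis; top 190 mm and lever bar's top 156 mm above the bench, so shut fingers can push the pin sideways. As the nut comes up tight the push rises from 6 N by about 0.45 N per mm; under 11 N it is not properly locked. It springs back slightly when let go. Push slowly, 15 to 30 mm/s.
- red_bin: Red open parts bin, 160 x 100 x 70 mm, loose; origin under its centre. Leave alone.
- lamp: Brass side lamp, 72 mm wide, 120 mm tall, standing loose; origin under its centre. Leave alone.
- carton: Cardboard box, 110 x 80 x 60 mm, loose; origin under its centre. Leave alone.
Things that resemble listed ones, but are neither listed nor needed, are in the scene too. Several things have the shape of the stand; the one meant has the colours described above.

How it is judged:
On the way, in this order (a step that is already met when the one before it is completed fails the run):
1. the jam nut is loosened: the washer no longer presses on the screw's collar (contact force between washer and screw below 1 N), for 0.3 s.
2. with the nut free, the screw is wound down until its foot bears on the plunger with more than 12 N (contact force between washer and screw below 1 N and contact force between foot and plunger above 12 N), for 0.3 s.
At the end, for the whole second after the job is handed in: The screw's foot bears on the plunger with more than 12 N, the tight jam nut presses the washer on the screw's collar with more than 38 N (left so by a push of some 10 N or more at the pin), and nut and screw are at rest (contact force between foot and plunger above 12 N and contact force between washer and screw above 38 N and angular speed of each of nut, screw below 0.1 rad/s); the robot touches nothing.
It fails at once if the screw is forced: its foot presses the plunger with more than 200 N (a rise of about 0.6 N m on the wing) (contact force between foot and plunger above 200 N).
It fails at once if the jam nut is overtightened: the washer is pressed on the collar with more than 180 N (more than about 22 N at the pin) (contact force between washer and screw above 180 N).
It fails at once if the bin, the lamp or the carton is moved by more than 20 mm (distance of any of red_bin, lamp, carton from where it was at the start of the episode above 0.02 m).
It also fails if it takes over 72 s, if anything falls off the work surface, if the arm or the gripper's body presses on something with over 40 N, if the wrist force passes 120 N, or if a joint passes its speed limit or range.

## Robot

A 6-joint arm with a two-finger parallel gripper is mounted at the origin on the work surface. World frame = base frame: x ahead of the robot, y to its left, z up, the work surface at z = 0. Lengths are in m, angles in rad, forces in N, time in s.
With the tool pointing down it reaches from about 0.35 to 0.775 m from the base axis. Payload 5.5 kg.
Tool frame: the origin (TCP) lies midway between the tips of the shut fingers; the grasp point (between the pads) lies 19 mm behind it; z points along the fingers, x is the direction in which the jaws open and shut, and the axes are right-handed (so a half turn about z gives the same grasp; the last joint's range is limited). The gripper opens to 85 mm and grips with 20 to 120 N. Pads are 22 mm wide; open, the fingers measure 114 mm over their backs; the gripper's body (76 mm by 85 mm) begins 54 mm behind the grasp point. The pads swing forward as they close: fully open they stand 13 mm farther back than shut.
Start: joints at [0.976, 0.313, 0.046, 1.304, 0, 1.431], TCP at [0.253, 0.517, 0.204] pointing down, gripper open.
Joint ranges: [-2.76, 2.76], [-0.86, 1.69], [-1.03, 1.26], [-2.2, 2.34], [-1.47, 1.5], [-3.14, 3.14]. Speed limits (rad/s): [2.57, 2.57, 3.14, 3.14, 3.14, 3.14].

## Interface

Orientations are given as a unit quaternion [w, x, y, z].
In Python, from workcell import env gives the robot as it stands.
- The arm moves only by the tool servo_tool, never from a script. Its argument "targets" is a list of rows, each an object with "xyz": the shift along the tool's x, y, z in m, a list of three; "twist": the turn, a rotation vector about the tool's x, y, z in rad, a list of three; "jaw": the opening, from 0 (shut) to 1 (fully open). A call has 1 to 12 rows; each row is the pose to reach, as a shift and turn from the pose commanded when the call began, along the tool's axes at that moment; what a row does not reach only later rows make up. A row lasts 1/12 s, in which the tool goes at most 41.7 mm and 7.16 degrees, less where a joint would pass 70% of its speed; a pose out of reach is approached as far as the arm can. A call with a gripper value outside its range is refused whole. The fingers move at their own pace and stop on an object; "squeeze" is the grip in N (left out, the last holds). Time passes only in rows, so rows that repeat a pose let the fingers close. It gives the time, the measured TCP pose, the force and the opening at its end, in the units of the state.
- env.get_state(): the state, without advancing time (a new reading comes with each control period).
- env.read_camera(name): name is "scene" or "top" or "wrist"; returns a dict with "color" (480x640x3 uint8, red, green, blue), "depth" (480x640 float32, m along the optical axis (not along the pixel's ray), 0 where there is no reading), "fx", "fy", "cx", "cy" (pixels), "eye" and "attitude" of the camera in the world. Camera axes: x right, y down, z forward; pixel columns grow to the right and rows downward; lengths in m; the calibration is good to about 2 mm. A picture is of the moment at which its call begins.
- env.hand_in(): hands the job in, once; it reports no verdict.
The state is a dict: "clock": time; "joint_pos": joint angles; "qvel": joint speeds; "tau": joint torques, N m; "tcp_pos": TCP position; "orientation": TCP orientation; "wrist_force": force on the tool from outside, world axes, zero at the start; "ft_torque": the same for the moment, N m; "finger_gap": finger opening in m.
Only numpy, scipy, OpenCV 4.12 (cv2) and the standard library are available. Lean on these libraries where they do the work, as an engineer would, in place of code of your own. Each camera call takes 0.05 s, during which the arm holds its last target. There are 200 camera calls.

## Working session

There is one attempt and no reset: what is moved stays moved. The work goes in short steps, Python scripts to look and compute and a tool call to move; the robot and the scene stay as the last step left them, time stands still between calls to the robot, and variables do not carry over. Pictures are saved under pics/ and viewed, about 8 in all and at most 12, crops included, and the job is handed in when it is done.

Besides the shell and the picture viewer there is one more tool, called after "Call:" as name([rows], argument=value, ...), one row to a line, values as JSON. servo_tool: Moves the arm, as the interface text tells. Its arguments: {"type":"object","properties":{"targets":{"type":"array","items":{"type":"object","properties":{"xyz":{"type":"array","items":{"type":"number"}},"twist":{"type":"array","items":{"type":"number"}},"jaw":{"type":"number"}}}},"squeeze":{"type":"number"}},"required":["targets"]}

```bash
ls; mkdir -p pics; cat > h.py <<'E'
import numpy as np, cv2
from scipy.spatial.transform import Rotation as R
from workcell import env
def rot(q): return R.from_quat([q[1],q[2],q[3],q[0]]).as_matrix()
def cam(n):
    c=env.read_camera(n)
    a=np.array(c['attitude'],float)
    c['R']=a if a.shape==(3,3) else rot(a)
    return c
def save(c,name,crop=None,s=1):
    im=cv2.cvtColor(c['color'],cv2.COLOR_RGB2BGR)
    if crop: x0,y0,x1,y1=crop; im=im[y0:y1,x0:x1]
    if s!=1: im=cv2.resize(im,None,fx=s,fy=s,interpolation=cv2.INTER_CUBIC)
    cv2.imwrite('pics/'+name,im)
def plane(c,u,v,z):
    d=c['R']@np.array([(u-c['cx'])/c['fx'],(v-c['cy'])/c['fy'],1.])
    e=np.array(c['eye']); return e+d*(z-e[2])/d[2]
def cloud(c):
    v,u=np.mgrid[0:480,0:640]; d=c['depth']
    p=np.stack([(u-c['cx'])/c['fx']*d,(v-c['cy'])/c['fy']*d,d],-1)
    return p@c['R'].T+np.array(c['eye'])
E
python3 - <<'E'
from h import *
s=env.get_state(); print({k:np.round(v,3).tolist() for k,v in s.items()})
a=cam('top');b=cam('scene')
for c in(a,b): print(c['eye'],c['attitude'],c['fx'])
save(a,'top.png');save(b,'scene.png')
E
```

```text
pics
{'clock': 0.0, 'joint_pos': [0.976, 0.314, 0.045, 1.304, -0.0, 1.431], 'qvel': [0.001, -0.002, -0.001, -0.001, 0.0, -0.001], 'tau': [-0.001, -48.063, 29.853, 0.019, -0.0, -0.0], 'tcp_pos': [0.252, 0.516, 0.203], 'orientation': [0.0, 0.848, 0.529, -0.001], 'wrist_force': [-0.414, 0.807, 0.644], 'ft_torque': [-0.01, -0.057, 0.008], 'finger_gap': 0.086}
[ 0.28391913 -0.02003953  1.62029466] [ 0.050626   -0.69975611  0.71063187 -0.05273277] 622.5150293002199
[1.24408248 0.95212854 0.9396151 ] [-0.15515563  0.29082348  0.83269791 -0.44492991] 605.3318322572828
```

View pics/top.png

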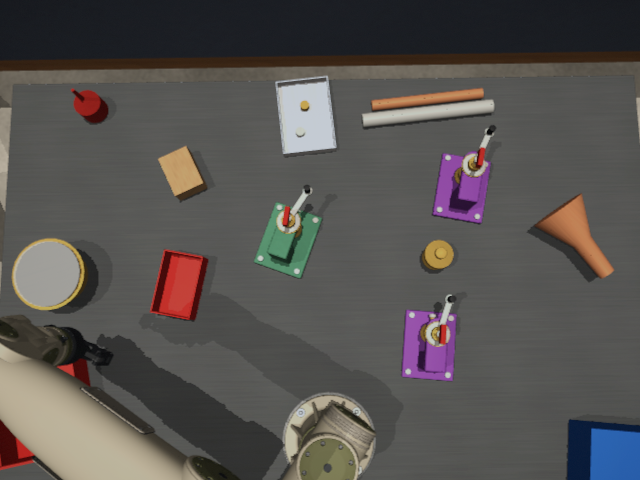

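View pics/scene.png

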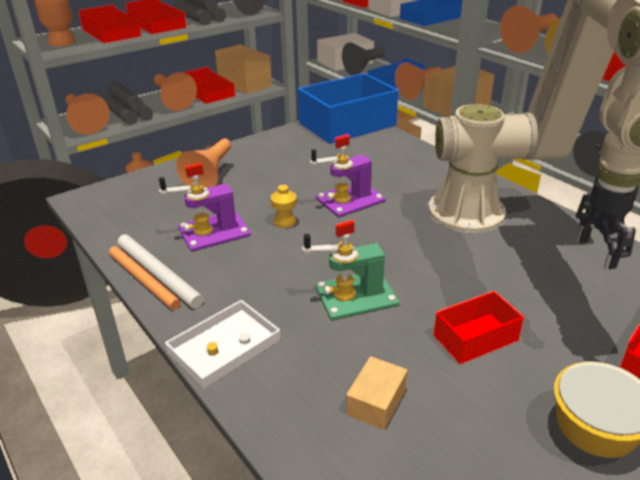

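Three stands share the shape: green at top-view (288,240), purple at (463,188) and purple at (430,345). The description calls for the green one. Its wing is at about (286,216) and its pin at about (307,190). The lamp is at (438,255), the carton at (183,173) and the bin at (180,285).

```bash
python3 - <<'E'
from h import *
for n,box in(('top',(245,175,335,285)),('scene',(290,210,400,320))):
    c=cam(n); P=cloud(c); x0,y0,x1,y1=box
    hsv=cv2.cvtColor(c['color'],cv2.COLOR_RGB2HSV).astype(int); H,S,V=hsv[...,0],hsv[...,1],hsv[...,2]
    roi=np.zeros((480,640),bool); roi[y0:y1,x0:x1]=1
    Z=P[...,2]
    red=roi&((H<8)|(H>172))&(S>150)&(V>80)
    blk=roi&(V<45)&(Z>.14)&(Z<.2)
    grn=roi&(H>60)&(H<95)&(S>80)
    for nm,m in(('red',red),('blk',blk),('grn_base',grn&(Z<.03)),('grn_arm',grn&(Z>.115)&(Z<.14))):
        v,u=np.nonzero(m); 
        if len(u)<4: print(n,nm,len(u)); continue
        q=P[m]; rect=cv2.minAreaRect(q[:,:2].astype(np.float32)*1000)
        print(n,nm,len(u),'px',u.mean().round(1),v.mean().round(1),'z',np.percentile(Z[m],[5,50,95]).round(3),'mean',q.mean(0).round(4),'rect',np.round(rect[0],1),np.round(rect[1],1),round(rect[2],1))
        if nm=='red':
            t=m&(Z>.208); q=P[t]; r=cv2.minAreaRect(q[:,:2].astype(np.float32)*1000); print('  top',len(q),np.round(r[0],1),np.round(r[1],1),r[2])
        if nm=='blk' and n=='top':
            print('  pin on plane .19',plane(c,u.mean(),v.mean(),.19).round(4))
            print(' px',sorted(zip(u,v,Z[m].round(3)),key=lambda t:-t[2])[:8])
    save(c,n+'_crop.png',box,6 if n=='scene' else 5)
E
python3 -c "
import cv2,numpy as np
a=cv2.imread('pics/top_crop.png');b=cv2.imread('pics/scene_crop.png')
b=cv2.resize(b,(340,340));a=cv2.resize(a,(450,550));o=np.zeros((550,800,3),'u1');o[:,:450]=a;o[:340,455:795]=b;cv2.imwrite('pics/both.png',o)"
```

```text
top red 93 px 285.9 215.4 z [0.211 0.216 0.221] mean [0.5339 0.0882 0.2158] rect [534.   88.2] [11.7 42.2] 80.6
  top 93 [534.   88.2] [11.7 42.2] 80.58137512207031
top blk 16 px 307.1 190.0 z [0.172 0.186 0.191] mean [0.5997 0.0407 0.1834] rect [602.6  42.1] [13.9 10. ] 25.6
  pin on plane .19 [0.5982 0.0404 0.19  ]
 px [(np.int64(306), np.int64(185), np.float64(0.192)), (np.int64(309), np.int64(190), np.float64(0.191)), (np.int64(308), np.int64(190), np.float64(0.19)), (np.int64(305), np.int64(190), np.float64(0.189)), (np.int64(307), np.int64(190), np.float64(0.189)), (np.int64(306), np.int64(190), np.float64(0.187)), (np.int64(307), np.int64(185), np.float64(0.186)), (np.int64(309), np.int64(189), np.float64(0.186))]
top grn_base 1759 px 289.3 244.3 z [0.006 0.013 0.019] mean [0.4937 0.0952 0.0131] rect [506.6 100.5] [133.  169.2] 69.8
top grn_arm 546 px 281.3 243.7 z [0.123 0.129 0.135] mean [0.4801 0.1063 0.1287] rect [508.9  96.7] [ 51.2 125.5] 69.6
scene red 221 px 344.6 227.7 z [0.192 0.208 0.219] mean [0.545  0.1007 0.2137] rect [892.5 509.4] [1130.2   37.4] 49.7
  top 108 [892.5 509.4] [1130.2   37.1] 49.66434097290039
scene blk 42 px 306.7 241.6 z [0.162 0.175 0.188] mean [0.6094 0.0474 0.1756] rect [608.5  47.2] [6.8 9.6] 59.9
scene grn_base 1478 px 357.7 299.7 z [0.008 0.014 0.02 ] mean [0.5229 0.1248 0.0143] rect [510.  102.7] [130.4 168.3] 69.2
scene grn_arm 529 px 363.0 255.9 z [0.117 0.129 0.133] mean [0.5017 0.1154 0.1265] rect [513.6 101.8] [ 54.2 123. ] 72.6
```

View pics/both.png

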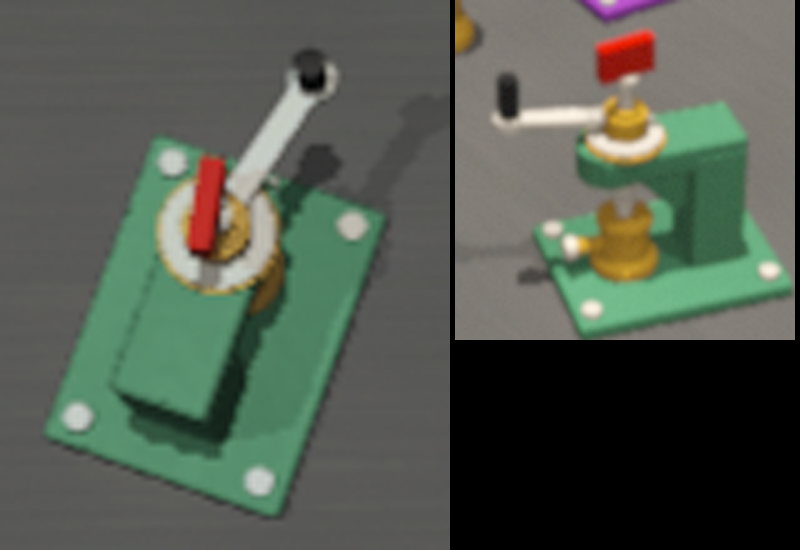

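Both crops show the green stand with its red wing, white lever and black pin at top-view (307,190). The screw axis is near (0.532, 0.089), the stand's yaw is about -0.356 and the wing's yaw about -0.164. Next I'll write a move helper and take a closer look with the wrist camera.

```bash
cat >> h.py <<'E'
def go(p,yaw):
    s=env.get_state(); A=rot(s['orientation']); c,n=np.cos(yaw),np.sin(yaw)
    T=np.array([[c,n,0],[n,-c,0],[0,0,-1]])
    print('shift',(A.T@(np.array(p)-s['tcp_pos'])).round(4).tolist(),'twist',R.from_matrix(A.T@T).as_rotvec().round(4).tolist(),
     'yaw now',np.arctan2(A[1,0],A[0,0]).round(3),'tcp',np.round(s['tcp_pos'],4).tolist(),'t',round(s['clock'],2))
E
python3 -c "
from h import *
go([.53,.08,.36],2.53)"
```

```text
shift [-0.2701, 0.441, -0.1563] twist [-0.0009, 0.0008, -1.414] yaw now 1.116 tcp [0.2524, 0.5163, 0.2034] t 0.2
```

Call:
servo_tool([
  {"xyz":[-0.03,0.04,-0.12],"twist":[0,0,-0.1],"jaw":0},
  {"xyz":[-0.08,0.12,-0.156],"twist":[0,0,-0.3],"jaw":0},
  {"xyz":[-0.27,0.441,-0.156],"twist":[0,0,-1.414],"jaw":0},
  {"xyz":[-0.27,0.441,-0.156],"twist":[0,0,-1.414],"jaw":0},
  {"xyz":[-0.27,0.441,-0.156],"twist":[0,0,-1.414],"jaw":0},
  {"xyz":[-0.27,0.441,-0.156],"twist":[0,0,-1.414],"jaw":0},
  {"xyz":[-0.27,0.441,-0.156],"twist":[0,0,-1.414],"jaw":0},
  {"xyz":[-0.27,0.441,-0.156],"twist":[0,0,-1.414],"jaw":0},
  {"xyz":[-0.27,0.441,-0.156],"twist":[0,0,-1.414],"jaw":0},
  {"xyz":[-0.27,0.441,-0.156],"twist":[0,0,-1.414],"jaw":0},
  {"xyz":[-0.27,0.441,-0.156],"twist":[0,0,-1.414],"jaw":0},
  {"xyz":[-0.27,0.441,-0.156],"twist":[0,0,-1.414],"jaw":0},
])

```text
clock: 1.2
tcp_pos: [0.4745, 0.1674, 0.3404]
orientation: [0.0, 0.333, 0.943, 0.0]
wrist_force: [0.0, 0.7, -0.4]
finger_gap: 0.0004
```

```bash
python3 -c "
from h import *
go([.53,.08,.36],2.53)"
```

```text
shift [-0.0981, -0.0331, -0.0196] twist [0.0002, -0.0001, -0.0679] yaw now 2.462 tcp [0.4745, 0.1674, 0.3404] t 1.2
```

Call:
servo_tool([
  {"xyz":[-0.08,-0.02,-0.02],"twist":[0,0,-0.06],"jaw":0},
  {"xyz":[-0.08,-0.02,-0.02],"twist":[0,0,-0.06],"jaw":0},
  {"xyz":[-0.08,-0.02,-0.02],"twist":[0,0,-0.06],"jaw":0},
  {"xyz":[-0.08,-0.02,-0.02],"twist":[0,0,-0.06],"jaw":0},
])

```text
clock: 1.53
tcp_pos: [0.5246, 0.1009, 0.3596]
orientation: [-0.0, 0.31, 0.951, -0.0]
wrist_force: [-0.7, 0.6, -0.2]
finger_gap: 0.0004
```

```bash
python3 - <<'E'
from h import *
go([.53,.08,.36],2.53)
s=env.get_state(); print(np.round(s['wrist_force'],2),np.round(s['ft_torque'],3),np.round(s['joint_pos'],3))
c=cam('wrist'); print(c['eye'],c['R'].round(3).tolist()); save(c,'w1.png'); np.savez('w1.npz',**{k:c[k] for k in('color','depth','R','eye','fx','fy','cx','cy')})
E
```

```text
shift [-0.0167, -0.0137, -0.0004] twist [-0.0002, -0.0004, -0.018] yaw now 2.512 tcp [0.5246, 0.1009, 0.3596] t 1.53
[-0.71  0.64 -0.19] [0.011 0.055 0.017] [ 0.04   0.244  0.332  1.659  0.    -0.902]
[0.48244089 0.0421458  0.53023862] [[-0.808, 0.565, 0.165], [0.589, 0.775, 0.228], [0.001, 0.282, -0.959]]
```

View pics/w1.png

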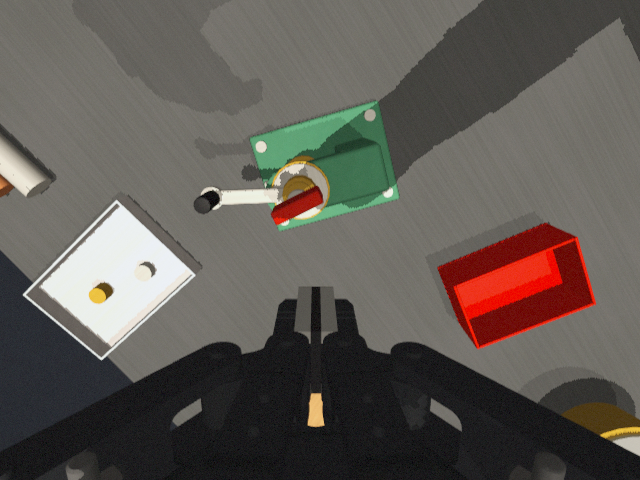

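The wrist view shows the green stand. Its wing is at (298,205), the pin top at about (204,205) and the axis near (302,190). I'll measure the wing and pin from this picture.

```bash
python3 - <<'E'
from h import *
c=dict(np.load('w1.npz')); P=cloud(c)
hsv=cv2.cvtColor(c['color'],cv2.COLOR_RGB2HSV).astype(int); H,S,V=hsv[...,0],hsv[...,1],hsv[...,2]; Z=P[...,2]
roi=np.zeros((480,640),bool); roi[90:240,185:400]=1
def rep(n,m):
    q=P[m]; r=cv2.minAreaRect((q[:,:2]*1000).astype(np.float32)); print(n,len(q),'z',np.percentile(Z[m],[5,50,95]).round(4),'mean',q.mean(0).round(4),'rect',np.round(r[0],1),np.round(r[1],1),round(r[2],1))
red=roi&((H<8)|(H>172))&(S>150)
rep('wingtop',red&(Z>.213))
rep('wing',red)
blk=roi&(V<60)&(Z>.15)&(Z<.2)
rep('pin',blk); rep('pintop',blk&(Z>.185))
g=roi&(H>60)&(H<95)&(S>60); rep('base',g&(Z<.022)); rep('arm',g&(Z>.12)&(Z<.14))
w=roi&(S<60)&(V>120)&(Z>.145)&(Z<.162); rep('lever',w)
# rays on planes
u,v=np.nonzero(blk&(Z>.185))[::-1]; r=plane(c,u.mean(),v.mean(),.19); print('pin ray',r.round(4))
m=(red&(Z>.213)); u,v=np.nonzero(m)[::-1]; print('wing ray',plane(c,u.mean(),v.mean(),.217).round(4))
E
```

```text
wingtop 779 z [0.2156 0.2174 0.2188] mean [0.5336 0.0871 0.2201] rect [513.5  77. ] [87.2 33.2] 27.5
wing 937 z [0.2017 0.2172 0.2188] mean [0.5334 0.0864 0.2171] rect [545.2  81.8] [ 84.3 122.4] 87.7
pin 264 z [0.1621 0.1851 0.1914] mean [0.6014 0.041  0.1811] rect [604.6  41.1] [15.  14.5] 11.9
pintop 133 z [0.1859 0.19   0.1915] mean [0.604  0.0407 0.1897] rect [604.4  41. ] [14.7 14.7] 22.9
base 6006 z [0.0128 0.0145 0.0161] mean [0.4944 0.0819 0.0144] rect [508.9  99.6] [132.9 173.7] 69.6
arm 3124 z [0.1282 0.1305 0.1319] mean [0.4826 0.1054 0.1303] rect [509.7  96.9] [ 50.6 125.1] 69.1
lever 981 z [0.1546 0.156  0.1572] mean [0.5767 0.0591 0.156 ] rect [582.1  58.3] [21.5 78.1] 52.2
pin ray [0.6039 0.0407 0.19  ]
wing ray [0.5341 0.0875 0.217 ]
```

```bash
python3 -c "
from h import *
go([.585,.013,.30],2.53);go([.585,.013,.163],2.53)"
```

```text
shift [-0.1022, -0.0361, 0.0594] twist [-0.0003, -0.0012, -0.0159] yaw now 2.514 tcp [0.5235, 0.1022, 0.3595] t 1.58
shift [-0.1024, -0.0361, 0.1964] twist [-0.0003, -0.0012, -0.0159] yaw now 2.514 tcp [0.5235, 0.1022, 0.3595] t 1.58
```

Call:
servo_tool([
  {"xyz":[-0.034,-0.012,0.01],"twist":[0,0,0],"jaw":0},
  {"xyz":[-0.068,-0.024,0.02],"twist":[0,0,0],"jaw":0},
  {"xyz":[-0.102,-0.036,0.03],"twist":[0,0,-0.016],"jaw":0},
  {"xyz":[-0.102,-0.036,0.06],"twist":[0,0,-0.016],"jaw":0},
  {"xyz":[-0.102,-0.036,0.09],"twist":[0,0,-0.016],"jaw":0},
  {"xyz":[-0.102,-0.036,0.12],"twist":[0,0,-0.016],"jaw":0},
  {"xyz":[-0.102,-0.036,0.14],"twist":[0,0,-0.016],"jaw":0},
  {"xyz":[-0.102,-0.036,0.14],"twist":[0,0,-0.016],"jaw":0},
  {"xyz":[-0.102,-0.036,0.14],"twist":[0,0,-0.016],"jaw":0},
])

```text
clock: 2.33
tcp_pos: [0.5833, 0.0157, 0.2194]
orientation: [-0.001, 0.299, 0.954, -0.0]
wrist_force: [0.1, -0.5, 0.5]
finger_gap: 0.0003
```

```bash
python3 -c "
from h import *
go([.585,.013,.163],2.53)
s=env.get_state(); print(s['wrist_force'],s['ft_torque'])"
```

```text
shift [-0.0031, -0.0012, 0.0564] twist [-0.0012, -0.0028, 0.0045] yaw now 2.535 tcp [0.5833, 0.0157, 0.2194] t 2.33
[ 0.0535004  -0.46047413  0.48239605] [-0.0116772  -0.00059801 -0.01138752]
```

Call:
servo_tool([
  {"xyz":[-0.003,-0.001,0.03],"twist":[0,0,0.004],"jaw":0},
  {"xyz":[-0.003,-0.001,0.0565],"twist":[0,0,0.004],"jaw":0},
  {"xyz":[-0.003,-0.001,0.0565],"twist":[0,0,0.004],"jaw":0},
  {"xyz":[-0.003,-0.001,0.0565],"twist":[0,0,0.004],"jaw":0},
  {"xyz":[-0.003,0.003,0.0565],"twist":[0,0,0.004],"jaw":0},
  {"xyz":[-0.003,0.006,0.0565],"twist":[0,0,0.004],"jaw":0},
  {"xyz":[-0.003,0.008,0.0565],"twist":[0,0,0.004],"jaw":0},
  {"xyz":[-0.003,0.01,0.0565],"twist":[0,0,0.004],"jaw":0},
])

```text
clock: 3.0
tcp_pos: [0.5943, 0.0208, 0.1652]
orientation: [0.001, 0.302, 0.953, 0.0]
wrist_force: [0.3, 1.1, -0.8]
finger_gap: 0.0002
```

Call:
servo_tool([
  {"xyz":[0,0.0017,0.001],"twist":[0,0,0],"jaw":0},
  {"xyz":[0,0.0034,0.001],"twist":[0,0,0],"jaw":0},
  {"xyz":[0,0.0051,0.001],"twist":[0,0,0],"jaw":0},
  {"xyz":[0,0.0068,0.001],"twist":[0,0,0],"jaw":0},
  {"xyz":[0,0.0085,0.001],"twist":[0,0,0],"jaw":0},
  {"xyz":[0,0.0102,0.001],"twist":[0,0,0],"jaw":0},
  {"xyz":[0.001,0.0119,0.001],"twist":[0,0,0],"jaw":0},
  {"xyz":[0.001,0.0136,0.001],"twist":[0,0,0],"jaw":0},
])

```text
clock: 3.67
tcp_pos: [0.6002, 0.0323, 0.1628]
orientation: [0.0, 0.302, 0.953, 0.0]
wrist_force: [-1.4, -1.9, 1.8]
finger_gap: -0.0002
```

```bash
python3 -c "
from h import *
s=env.get_state(); print(s['wrist_force'],s['ft_torque'],s['tcp_pos'])"
```

```text
[-1.44177196 -1.88799215  1.82938922] [-0.21603398  0.10419795 -0.00148892] [0.60021491 0.03226656 0.16277561]
```

Call:
servo_tool([
  {"xyz":[0,0.0017,0],"twist":[0,0,0],"jaw":0},
  {"xyz":[0,0.0034,0],"twist":[0,0,0],"jaw":0},
  {"xyz":[0.0005,0.0051,0],"twist":[0,0,0],"jaw":0},
  {"xyz":[0.001,0.0068,0],"twist":[0,0,0],"jaw":0},
  {"xyz":[0.001,0.0085,0],"twist":[0,0,0],"jaw":0},
  {"xyz":[0.001,0.0102,0],"twist":[0,0,0],"jaw":0},
  {"xyz":[0.0015,0.0119,0],"twist":[0,0,0],"jaw":0},
  {"xyz":[0.002,0.0136,0],"twist":[0,0,0],"jaw":0},
  {"xyz":[0.002,0.0153,0],"twist":[0,0,0],"jaw":0},
  {"xyz":[0.003,0.017,0],"twist":[0,0,0],"jaw":0},
  {"xyz":[0.003,0.0187,0],"twist":[0,0,0],"jaw":0},
  {"xyz":[0.003,0.0204,0],"twist":[0,0,0],"jaw":0},
])

```text
clock: 4.67
tcp_pos: [0.6094, 0.0507, 0.1627]
orientation: [-0.0, 0.302, 0.953, -0.0]
wrist_force: [-0.5, -2.7, 3.3]
finger_gap: 0.0002
```

```bash
python3 - <<'E'
from h import *
s=env.get_state(); print(s['wrist_force'],s['ft_torque'],s['tcp_pos'])
c=cam('top');P=cloud(c);v=cv2.cvtColor(c['color'],cv2.COLOR_RGB2HSV)[...,2]
save(c,'t2.png',(230,150,350,270),5)
E
```

```text
[-0.54971097 -2.69466948  3.33757373] [-0.56646552  0.39599732 -0.04938143] [0.60935723 0.05067253 0.16269635]
```

View pics/t2.png

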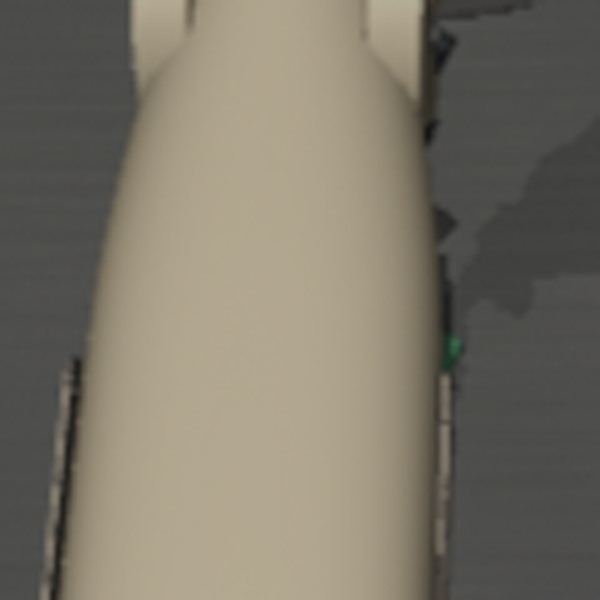

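The top view is blocked by the arm, so I'll use the scene camera.

```bash
python3 - <<'E'
from h import *
c=cam('scene'); s=env.get_state(); print(s['wrist_force'],s['ft_torque'],s['tcp_pos'])
save(c,'s2.png',(250,140,410,320),3.3)
c=cam('wrist'); save(c,'w2.png',(120,60,440,360),1)
E
python3 -c "
import cv2,numpy as np
a=cv2.imread('pics/s2.png');b=cv2.imread('pics/w2.png')
a=cv2.resize(a,(470,528)); o=np.zeros((528,800,3),'u1');o[:,:470]=a;o[:300,475:795]=b;cv2.imwrite('pics/b2.png',o)"
```

```text
[-0.77041984 -1.54712312  4.19110725] [-0.4259035   0.34407422  0.0286947 ] [0.60950877 0.05084065 0.16267458]
```

View pics/b2.png

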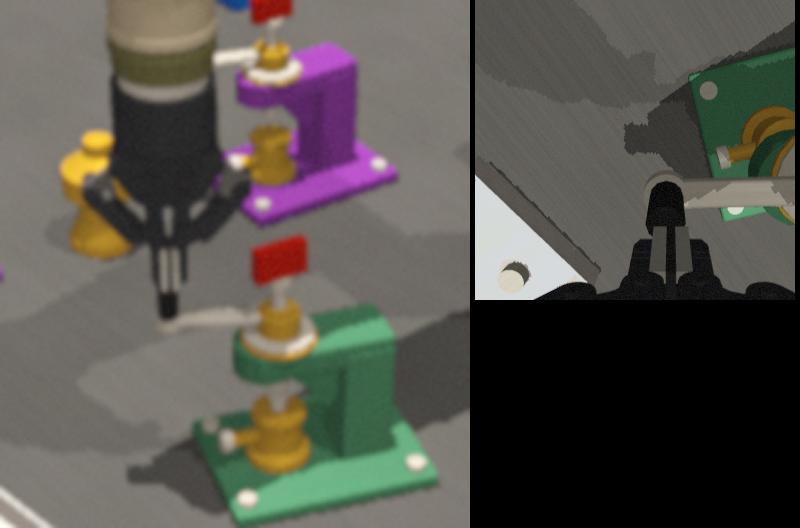

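The fingers sit behind the pin and in contact with it. I'll measure the lever's angle with the wrist camera.

```bash
cat >> h.py <<'E'
AX=np.array([.534,.088])
def lever():
    c=cam('wrist');P=cloud(c)
    hsv=cv2.cvtColor(c['color'],cv2.COLOR_RGB2HSV).astype(int); S,V=hsv[...,1],hsv[...,2]; Z=P[...,2]
    d=P[...,:2]-AX; r=np.hypot(d[...,0],d[...,1])
    m=(abs(Z-.156)<.004)&(r>.032)&(r<.072)&(S<70)&(V>70)&(c['depth']>0)
    q=P[m][:,:2]; mu=q.mean(0); w=np.linalg.svd(q-mu,full_matrices=False)[2][0]; w*=np.sign(w@(mu-AX))
    print('lever n',m.sum(),'ang via axis',np.arctan2(*(mu-AX)[::-1]).round(3),'pca',np.arctan2(w[1],w[0]).round(3),'z',np.median(Z[m]).round(4))
    s=env.get_state();print('F',np.round(s['wrist_force'],2),'M',np.round(s['ft_torque'],3),'tcp',np.round(s['tcp_pos'],4),'t',round(s['clock'],2))
    return c
E
python3 - <<'E'
import h
h.lever()
c=dict(h.np.load('w1.npz')); h.cam=lambda n:c
h.lever()
E
```

```text
lever n 2417 ang via axis -0.598 pca -0.586 z 0.156
F [-1.7  -1.64  3.7 ] M [-0.375  0.252 -0.013] tcp [0.6095 0.0508 0.1627] t 4.87
lever n 611 ang via axis -0.593 pca -0.596 z 0.1559
F [-1.7  -1.64  3.7 ] M [-0.375  0.252 -0.013] tcp [0.6095 0.0508 0.1627] t 4.87
```

```bash
python3 - <<'E'
from h import *
c=cam('wrist'); s=env.get_state()
def proj(p):
    q=c['R'].T@(np.array(p)-c['eye']); return np.round([c['fx']*q[0]/q[2]+c['cx'],c['fy']*q[1]/q[2]+c['cy']],1)
T=np.array(s['tcp_pos']); print('eye',c['eye'],'tcp px',proj(T),'tcp+19mm',proj(T+[0,0,.019]),'pin top',proj([.604,.041,.19]),'pin base',proj([.604,.041,.156]))
save(c,'w3.png',(180,120,460,330),2.8)
E
```

```text
eye [ 0.56819849 -0.00867198  0.33329282] tcp px [316.2 281.5] tcp+19mm [316.3 299.2] pin top [313.5 282.3] pin base [313.8 254.1]
```

View pics/w3.png

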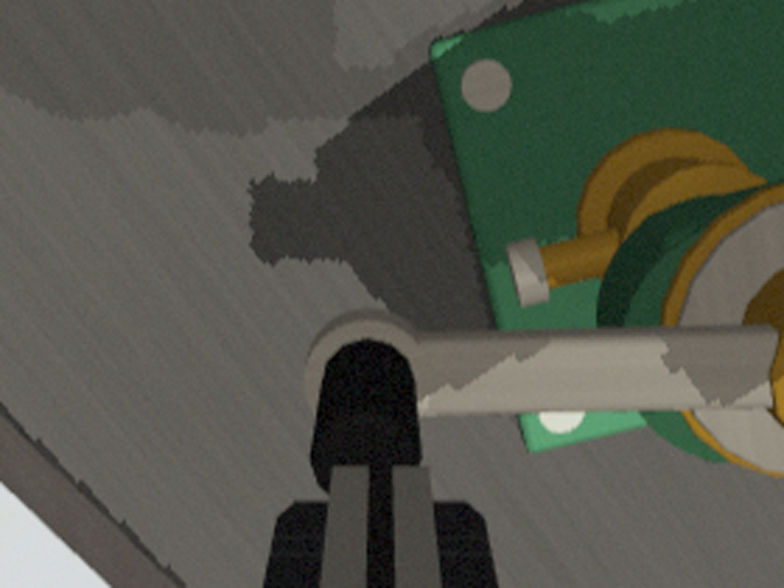

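```bash
python3 - <<'E'
from h import *
c=cam('wrist');P=cloud(c); s=env.get_state(); T=np.array(s['tcp_pos']); A=rot(s['orientation'])
for u in (305,312,322,328):
    print(u,[(v,np.round((P[v,u]-T)@A*1000,0).tolist()) for v in range(262,330,8)])
w=dict(np.load('w1.npz'));P=cloud(w);T=np.array([.5240,.1015,.3595])
for u in (296,305,325): print('w1',u,[(v,np.round((P[v,u]-T)@A*1000,0).tolist()) for v in range(278,330,8)])
E
```

```text
305 [(262, [-5.0, -18.0, -23.0]), (270, [-4.0, -16.0, -27.0]), (278, [-4.0, -13.0, -28.0]), (286, [-4.0, -12.0, -32.0]), (294, [-4.0, -12.0, -40.0]), (302, [-4.0, -12.0, -46.0]), (310, [-4.0, -12.0, -52.0]), (318, [-4.0, -12.0, -58.0]), (326, [-4.0, -12.0, -62.0])]
312 [(262, [-2.0, -18.0, -24.0]), (270, [-2.0, -17.0, -28.0]), (278, [-2.0, -13.0, -28.0]), (286, [-2.0, -12.0, -32.0]), (294, [-2.0, -12.0, -40.0]), (302, [-2.0, -12.0, -46.0]), (310, [-2.0, -12.0, -52.0]), (318, [-1.0, -12.0, -59.0]), (326, [-1.0, -11.0, -62.0])]
322 [(262, [2.0, -16.0, -18.0]), (270, [2.0, -17.0, -28.0]), (278, [2.0, -14.0, -29.0]), (286, [2.0, -12.0, -32.0]), (294, [2.0, -12.0, -40.0]), (302, [2.0, -12.0, -47.0]), (310, [2.0, -12.0, -52.0]), (318, [2.0, -12.0, -58.0]), (326, [2.0, -11.0, -62.0])]
328 [(262, [5.0, -12.0, -6.0]), (270, [5.0, -13.0, -18.0]), (278, [5.0, -13.0, -27.0]), (286, [4.0, -12.0, -33.0]), (294, [4.0, -12.0, -40.0]), (302, [4.0, -12.0, -46.0]), (310, [4.0, -12.0, -52.0]), (318, [4.0, -12.0, -58.0]), (326, [3.0, -12.0, -63.0])]
w1 296 [(278, [-32.0, 146.0, 359.0]), (286, [-32.0, 159.0, 360.0]), (294, [-32.0, 172.0, 360.0]), (302, [-8.0, -8.0, -37.0]), (310, [-8.0, -12.0, -52.0]), (318, [-7.0, -12.0, -58.0]), (326, [-7.0, -12.0, -62.0])]
w1 305 [(278, [-19.0, 147.0, 360.0]), (286, [-5.0, -12.0, -32.0]), (294, [-5.0, -12.0, -40.0]), (302, [-5.0, -12.0, -46.0]), (310, [-5.0, -12.0, -53.0]), (318, [-4.0, -12.0, -58.0]), (326, [-4.0, -12.0, -63.0])]
w1 325 [(278, [10.0, 147.0, 361.0]), (286, [3.0, -12.0, -32.0]), (294, [2.0, -12.0, -40.0]), (302, [2.0, -12.0, -46.0]), (310, [2.0, -12.0, -52.0]), (318, [2.0, -11.0, -57.0]), (326, [2.0, -11.0, -62.0])]
```

The wrist depth puts the shut fingertips about 28 mm behind the reported TCP. They rode over the top of the pin with about 4 N and the lever didn't turn. I'll back off and confirm the tip offset with the scene camera.

Call:
servo_tool([
  {"xyz":[0,0,-0.02],"twist":[0,0,0],"jaw":0},
  {"xyz":[0,-0.02,-0.02],"twist":[0,0,0],"jaw":0},
  {"xyz":[0,-0.046,-0.02],"twist":[0,0,0],"jaw":0},
  {"xyz":[0,-0.046,-0.02],"twist":[0,0,0],"jaw":0},
  {"xyz":[0,-0.046,-0.02],"twist":[0,0,0],"jaw":0},
])

```text
clock: 5.38
tcp_pos: [0.5825, 0.0128, 0.1821]
orientation: [-0.0, 0.302, 0.953, 0.001]
wrist_force: [0.1, 0.2, 0.3]
finger_gap: -0.0005
```

```bash
python3 - <<'E'
from h import *
c=cam('scene');P=cloud(c);s=env.get_state();T=np.array(s['tcp_pos']);print(T,s['wrist_force'],s['ft_torque'])
def proj(p):
    q=c['R'].T@(np.array(p)-c['eye']); return np.round([c['fx']*q[0]/q[2]+c['cx'],c['fy']*q[1]/q[2]+c['cy']],1)
print(proj(T),proj(T+[0,0,.028]),proj([.604,.041,.19]))
d=np.hypot(P[...,0]-T[0],P[...,1]-T[1]);m=(d<.025)&(P[...,2]>.12)&(P[...,2]<.4)&(c['depth']>0)
z=P[...,2][m];print('n',m.sum(),'lowest z',np.sort(z)[:12].round(3));v,u=np.nonzero(m);i=np.argsort(-v)[:8];print([(u[k],v[k],z[k].round(3)) for k in i])
u0,v0=proj(T).astype(int)
save(c,'s3.png',(u0-60,v0-90,u0+60,v0+40),4)
E
```

```text
[0.58300922 0.01323519 0.18216438] [-0.41454649 -0.20926321 -0.23352787] [ 0.0060503  -0.01356148 -0.03251952]
[307.2 228.4] [306.8 218. ] [306.8 234.1]
n 730 lowest z [0.212 0.213 0.213 0.214 0.214 0.215 0.215 0.215 0.216 0.216 0.216 0.217]
[(np.int64(309), np.int64(219), np.float64(0.213)), (np.int64(308), np.int64(219), np.float64(0.212)), (np.int64(307), np.int64(219), np.float64(0.213)), (np.int64(306), np.int64(219), np.float64(0.215)), (np.int64(305), np.int64(219), np.float64(0.214)), (np.int64(304), np.int64(219), np.float64(0.215)), (np.int64(309), np.int64(218), np.float64(0.217)), (np.int64(308), np.int64(218), np.float64(0.214))]
```

View pics/s3.png

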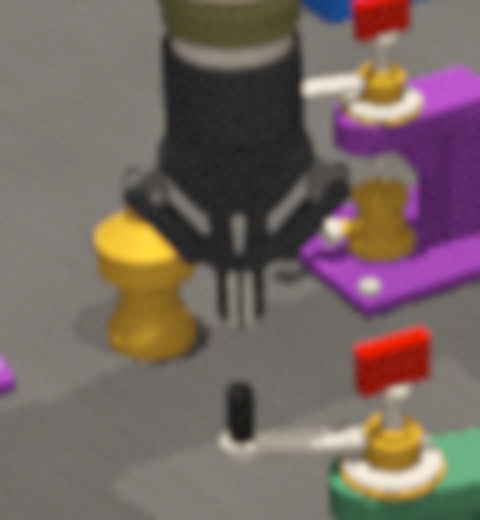

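The scene depth agrees: the tips are at z=0.212 with the TCP at 0.182, an offset of about 29 mm. The pin at crop (240,410) stands untouched. I'll go 41 mm lower and push again.

Call:
servo_tool([
  {"xyz":[-0.004,0,0.02],"twist":[0,0,0],"jaw":0},
  {"xyz":[-0.004,0,0.041],"twist":[0,0,0],"jaw":0},
  {"xyz":[-0.004,0,0.041],"twist":[0,0,0],"jaw":0},
  {"xyz":[-0.004,0.004,0.041],"twist":[0,0,0],"jaw":0},
  {"xyz":[-0.004,0.008,0.041],"twist":[0,0,0],"jaw":0},
  {"xyz":[-0.004,0.012,0.041],"twist":[0,0,0],"jaw":0},
  {"xyz":[-0.004,0.014,0.041],"twist":[0,0,0],"jaw":0},
  {"xyz":[-0.004,0.016,0.041],"twist":[0,0,0],"jaw":0},
  {"xyz":[-0.004,0.018,0.041],"twist":[0,0,0],"jaw":0},
  {"xyz":[-0.004,0.02,0.041],"twist":[0,0,0],"jaw":0},
  {"xyz":[-0.004,0.022,0.041],"twist":[0,0,0],"jaw":0},
])

```text
clock: 6.35
tcp_pos: [0.5985, 0.0272, 0.1423]
orientation: [0.0, 0.302, 0.953, -0.002]
wrist_force: [-3.4, -6.0, 4.9]
finger_gap: 0.0002
```

```bash
python3 -c "
import h
h.lever()"
```

```text
lever n 2570 ang via axis -0.576 pca -0.576 z 0.156
F [-3.85 -4.42  4.13] M [-0.902  0.597 -0.036] tcp [0.5987 0.0275 0.1423] t 6.4
```

Call:
servo_tool([
  {"xyz":[0,0.002,0],"twist":[0,0,0],"jaw":0},
  {"xyz":[0,0.004,0],"twist":[0,0,0],"jaw":0},
  {"xyz":[0.0005,0.006,0],"twist":[0,0,0],"jaw":0},
  {"xyz":[0.001,0.008,0],"twist":[0,0,0],"jaw":0},
  {"xyz":[0.001,0.01,0],"twist":[0,0,0],"jaw":0},
  {"xyz":[0.001,0.012,0],"twist":[0,0,0],"jaw":0},
  {"xyz":[0.0015,0.014,0],"twist":[0,0,0],"jaw":0},
  {"xyz":[0.002,0.016,0],"twist":[0,0,0],"jaw":0},
  {"xyz":[0.002,0.018,0],"twist":[0,0,0],"jaw":0},
  {"xyz":[0.003,0.02,0],"twist":[0,0,0],"jaw":0},
  {"xyz":[0.003,0.022,0],"twist":[0,0,0],"jaw":0},
  {"xyz":[0.003,0.024,0],"twist":[0,0,0],"jaw":0},
])

```text
clock: 7.4
tcp_pos: [0.61, 0.0479, 0.1423]
orientation: [0.0, 0.303, 0.953, -0.002]
wrist_force: [-3.8, -6.7, 4.2]
finger_gap: -0.0001
```

```bash
python3 -c "
import h
h.lever()"
```

```text
lever n 2837 ang via axis -0.293 pca -0.263 z 0.156
F [-2.49 -5.59  4.05] M [-1.086  0.5    0.009] tcp [0.6102 0.0484 0.1423] t 7.45
```

Call:
servo_tool([
  {"xyz":[0,-0.012,0],"twist":[0,0,0],"jaw":0},
  {"xyz":[0,-0.015,-0.04],"twist":[0,0,0],"jaw":0},
  {"xyz":[0,-0.015,-0.08],"twist":[0,0,0],"jaw":0},
  {"xyz":[0,-0.015,-0.12],"twist":[0,0,0],"jaw":0.3},
  {"xyz":[0,-0.015,-0.15],"twist":[0,0,0],"jaw":0.5},
  {"xyz":[0,-0.015,-0.15],"twist":[0,0,0],"jaw":0.5},
  {"xyz":[0,-0.015,-0.15],"twist":[0,0,0],"jaw":0.5},
])

```text
clock: 8.03
tcp_pos: [0.6027, 0.0374, 0.2943]
orientation: [0.003, 0.302, 0.953, 0.001]
wrist_force: [-0.3, 0.0, -0.3]
finger_gap: 0.0424
```

```bash
python3 - <<'E'
from h import *
go([.534,.088,.295],1.407)
c=cam('wrist');P=cloud(c);hsv=cv2.cvtColor(c['color'],cv2.COLOR_RGB2HSV).astype(int); H,S,V=hsv[...,0],hsv[...,1],hsv[...,2]
r=np.hypot(P[...,0]-AX[0],P[...,1]-AX[1]);m=((H<8)|(H>172))&(S>150)&(r<.04)&(abs(P[...,2]-.217)<.003)
q=(P[m][:,:2]*1000).astype(np.float32);w=np.linalg.svd(q-q.mean(0),full_matrices=False)[2][0]
print(m.sum(),cv2.minAreaRect(q),q.mean(0),np.arctan(w[1]/w[0]))
E
```

```text
shift [0.0853, 0.0018, -0.0011] twist [0.0053, 0.002, 1.1212] yaw now 2.528 tcp [0.6027, 0.0374, 0.2943] t 8.03
1199 ((534.9776611328125, 87.69820404052734), (12.448145866394043, 43.57217788696289), 80.15022277832031) [534.92053   87.019936] -0.17106792
```

Call:
servo_tool([
  {"xyz":[0.03,0.001,-0.001],"twist":[0,0,0.12],"jaw":0.5},
  {"xyz":[0.06,0.001,-0.001],"twist":[0,0,0.24],"jaw":0.5},
  {"xyz":[0.085,0.002,-0.001],"twist":[0.005,0.002,1.128],"jaw":0.5},
  {"xyz":[0.085,0.002,-0.001],"twist":[0.005,0.002,1.128],"jaw":0.5},
  {"xyz":[0.085,0.002,-0.001],"twist":[0.005,0.002,1.128],"jaw":0.5},
  {"xyz":[0.085,0.002,-0.001],"twist":[0.005,0.002,1.128],"jaw":0.5},
  {"xyz":[0.085,0.002,-0.001],"twist":[0.005,0.002,1.128],"jaw":0.5},
  {"xyz":[0.085,0.002,-0.001],"twist":[0.005,0.002,1.128],"jaw":0.5},
  {"xyz":[0.085,0.002,-0.001],"twist":[0.005,0.002,1.128],"jaw":0.5},
  {"xyz":[0.085,0.002,-0.001],"twist":[0.005,0.002,1.128],"jaw":0.5},
  {"xyz":[0.085,0.002,-0.001],"twist":[0.005,0.002,1.128],"jaw":0.5},
  {"xyz":[0.085,0.002,-0.001],"twist":[0.005,0.002,1.128],"jaw":0.5},
])

```text
clock: 9.08
tcp_pos: [0.5327, 0.0882, 0.2916]
orientation: [-0.002, 0.764, 0.645, -0.003]
wrist_force: [-0.1, 0.6, 0.6]
finger_gap: 0.0426
```

```bash
python3 - <<'E'
from h import *
go([.5345,.0878,.161],1.40)
E
```

```text
shift [0.0, 0.0027, 0.1306] twist [-0.0068, 0.0011, 0.0033] yaw now 1.403 tcp [0.5327, 0.0882, 0.2916] t 9.08
```

Call:
servo_tool([
  {"xyz":[0,0.0025,0.03],"twist":[-0.005,0,0.003],"jaw":0.5},
  {"xyz":[0,0.0025,0.06],"twist":[-0.005,0,0.003],"jaw":0.5},
  {"xyz":[0,0.0025,0.09],"twist":[-0.005,0,0.003],"jaw":0.5},
  {"xyz":[0,0.0025,0.115],"twist":[-0.005,0,0.003],"jaw":0.5},
  {"xyz":[0,0.0025,0.13],"twist":[-0.005,0,0.003],"jaw":0.5},
  {"xyz":[0,0.0025,0.13],"twist":[-0.005,0,0.003],"jaw":0.5},
  {"xyz":[0,0.0025,0.13],"twist":[-0.005,0,0.003],"jaw":0.5},
])

```text
clock: 9.67
tcp_pos: [0.5342, 0.0879, 0.1619]
orientation: [-0.0, 0.765, 0.644, -0.001]
wrist_force: [-0.2, 0.1, 1.0]
finger_gap: 0.0426
```

```bash
python3 - <<'E'
from h import *
go([.5345,.0878,.161],1.40)
s=env.get_state();print(s['wrist_force'],s['ft_torque'])
E
```

```text
shift [-0.0, 0.0003, 0.0009] twist [-0.0023, 0.0012, -0.0012] yaw now 1.399 tcp [0.5342, 0.0879, 0.1619] t 9.67
[-0.17523295  0.08864966  1.02666525] [-0.00989522  0.02020676 -0.01831   ]
```

Call:
servo_tool([
  {"xyz":[0,0,0],"twist":[0,0,0],"jaw":0},
  {"xyz":[0,0,0],"twist":[0,0,0],"jaw":0},
  {"xyz":[0,0,0],"twist":[0,0,0],"jaw":0},
  {"xyz":[0,0,0],"twist":[0,0,0],"jaw":0},
  {"xyz":[0,0,0],"twist":[0,0,0],"jaw":0},
  {"xyz":[0,0,0],"twist":[0,0,0],"jaw":0},
], squeeze=45)

```text
clock: 10.17
tcp_pos: [0.5364, 0.0887, 0.1643]
orientation: [0.001, 0.765, 0.644, 0.002]
wrist_force: [-0.2, 5.0, 5.8]
finger_gap: 0.0113
```

```bash
cat >> h.py <<'E'
def st(n=1):
    for _ in range(n):
        s=env.get_state();A=rot(s['orientation'])
        print('t',round(s['clock'],2),'Ft',(A.T@s['wrist_force']).round(2),'M',np.round(s['ft_torque'],3),'yaw',np.arctan2(A[1,0],A[0,0]).round(3),'gap',round(s['finger_gap'],4),'tcp',np.round(s['tcp_pos'],4),'q6',round(s['joint_pos'][5],2))
        if n>1: cam('top')
E
python3 - <<'E'
from h import *
st(3)
E
```

```text
t 10.17 Ft [ 4.95 -1.   -5.78] M [ 0.708 -0.053  0.1  ] yaw 1.398 gap 0.0113 tcp [0.5364 0.0887 0.1643] q6 0.19
t 10.22 Ft [ 4.02 -1.11 -6.06] M [ 0.716 -0.033  0.102] yaw 1.398 gap 0.0111 tcp [0.5364 0.0887 0.1643] q6 0.19
t 10.27 Ft [ 4.15 -0.04 -5.05] M [ 0.79  -0.033  0.122] yaw 1.398 gap 0.0109 tcp [0.5364 0.0887 0.1643] q6 0.19
```

Call:
servo_tool([
  {"xyz":[0.0008,0,-0.002],"twist":[0,0,0],"jaw":0},
  {"xyz":[0.001,0,-0.002],"twist":[0,0,0.02],"jaw":0},
  {"xyz":[0.001,0,-0.002],"twist":[0,0,0.06],"jaw":0},
  {"xyz":[0.001,0,-0.002],"twist":[0,0,0.1],"jaw":0},
  {"xyz":[0.001,0,-0.002],"twist":[0,0,0.14],"jaw":0},
  {"xyz":[0.001,0,-0.002],"twist":[0,0,0.18],"jaw":0},
  {"xyz":[0.001,0,-0.002],"twist":[0,0,0.22],"jaw":0},
  {"xyz":[0.001,0,-0.002],"twist":[0,0,0.26],"jaw":0},
  {"xyz":[0.001,0,-0.002],"twist":[0,0,0.3],"jaw":0},
  {"xyz":[0.001,0,-0.002],"twist":[0,0,0.34],"jaw":0},
  {"xyz":[0.001,0,-0.002],"twist":[0,0,0.38],"jaw":0},
  {"xyz":[0.001,0,-0.002],"twist":[0,0,0.42],"jaw":0},
])

```text
clock: 11.32
tcp_pos: [0.5361, 0.0882, 0.1644]
orientation: [0.001, 0.883, 0.468, -0.0]
wrist_force: [3.8, -0.5, -4.3]
finger_gap: 0.0111
```

```bash
python3 - <<'E'
from h import *
st(2)
E
```

```text
t 11.32 Ft [1.7  3.46 4.34] M [-0.126 -0.734  0.17 ] yaw 0.975 gap 0.0111 tcp [0.5361 0.0882 0.1644] q6 0.61
t 11.37 Ft [2.22 2.74 3.95] M [-0.101 -0.827 -0.018] yaw 0.973 gap 0.0112 tcp [0.5361 0.0882 0.1644] q6 0.61
```

Call:
servo_tool([
  {"xyz":[0.0005,0.0008,0.001],"twist":[0,0,0.04],"jaw":0},
  {"xyz":[0.0005,0.0008,0.001],"twist":[0,0,0.08],"jaw":0},
  {"xyz":[0.0005,0.0008,0.001],"twist":[0,0,0.12],"jaw":0},
  {"xyz":[0.0005,0.0008,0.001],"twist":[0,0,0.16],"jaw":0},
  {"xyz":[0.0005,0.0008,0.001],"twist":[0,0,0.2],"jaw":0},
  {"xyz":[0.0005,0.0008,0.001],"twist":[0,0,0.24],"jaw":0},
  {"xyz":[0.0005,0.0008,0.001],"twist":[0,0,0.28],"jaw":0},
])

```text
clock: 12.0
tcp_pos: [0.5359, 0.088, 0.1643]
orientation: [0.001, 0.94, 0.341, -0.001]
wrist_force: [-0.6, -2.0, 3.4]
finger_gap: 0.0112
```

```bash
python3 - <<'E'
from h import *
st(1)
E
```

```text
t 12.0 Ft [-1.72  1.15 -3.39] M [-0.427  0.139  0.203] yaw 0.696 gap 0.0112 tcp [0.5359 0.088  0.1643] q6 0.89
```

Call:
servo_tool([
  {"xyz":[0,0,0],"twist":[0,0,0.04],"jaw":0},
  {"xyz":[0,0,0],"twist":[0,0,0.08],"jaw":0},
  {"xyz":[0,0,0],"twist":[0,0,0.12],"jaw":0},
  {"xyz":[0,0,0],"twist":[0,0,0.16],"jaw":0},
  {"xyz":[0,0,0],"twist":[0,0,0.2],"jaw":0},
  {"xyz":[0,0,0],"twist":[0,0,0.24],"jaw":0},
])

```text
clock: 12.5
tcp_pos: [0.5356, 0.0878, 0.1644]
orientation: [0.001, 0.974, 0.226, -0.001]
wrist_force: [-1.4, -2.5, 4.1]
finger_gap: 0.0111
```

```bash
python3 - <<'E'
from h import *
st(1)
E
```

```text
t 12.5 Ft [-2.32  1.64 -4.07] M [-0.465  0.227  0.237] yaw 0.456 gap 0.0111 tcp [0.5356 0.0878 0.1644] q6 1.13
```

Call:
servo_tool([
  {"xyz":[0,0,0],"twist":[0,0,0.04],"jaw":0},
  {"xyz":[0,0,0],"twist":[0,0,0.08],"jaw":0},
  {"xyz":[0,0,0],"twist":[0,0,0.12],"jaw":0},
  {"xyz":[0,0,0],"twist":[0,0,0.16],"jaw":0},
  {"xyz":[0,0,0],"twist":[0,0,0.2],"jaw":0},
  {"xyz":[0,0,0],"twist":[0,0,0.24],"jaw":0},
])

```text
clock: 13.0
tcp_pos: [0.5353, 0.0877, 0.1643]
orientation: [0.002, 0.994, 0.108, -0.001]
wrist_force: [-2.7, -2.4, 4.6]
finger_gap: 0.0113
```

```bash
python3 - <<'E'
from h import *
st(1)
E
```

```text
t 13.0 Ft [-3.19  1.8  -4.61] M [-0.547  0.452  0.211] yaw 0.216 gap 0.0113 tcp [0.5353 0.0877 0.1643] q6 1.37
```

Call:
servo_tool([
  {"xyz":[-0.0005,0.0004,-0.0008],"twist":[0,0,0.04],"jaw":0},
  {"xyz":[-0.0005,0.0004,-0.0008],"twist":[0,0,0.08],"jaw":0},
  {"xyz":[-0.0005,0.0004,-0.0008],"twist":[0,0,0.12],"jaw":0},
  {"xyz":[-0.0005,0.0004,-0.0008],"twist":[0,0,0.16],"jaw":0},
  {"xyz":[-0.0005,0.0004,-0.0008],"twist":[0,0,0.2],"jaw":0},
  {"xyz":[-0.0005,0.0004,-0.0008],"twist":[0,0,0.24],"jaw":0},
])

```text
clock: 13.5
tcp_pos: [0.535, 0.0877, 0.1644]
orientation: [0.001, 1.0, -0.012, -0.001]
wrist_force: [-0.5, -0.8, 0.5]
finger_gap: 0.0114
```

```bash
python3 - <<'E'
from h import *
st(1)
E
```

```text
t 13.5 Ft [-0.46  0.83 -0.52] M [-0.284  0.07   0.222] yaw -0.023 gap 0.0114 tcp [0.535  0.0877 0.1644] q6 1.61
```

Call:
servo_tool([
  {"xyz":[0,0,0],"twist":[0,0,0.04],"jaw":0},
  {"xyz":[0,0,0],"twist":[0,0,0.08],"jaw":0},
  {"xyz":[0,0,0],"twist":[0,0,0.12],"jaw":0},
  {"xyz":[0,0,0],"twist":[0,0,0.16],"jaw":0},
  {"xyz":[0,0,0],"twist":[0,0,0.2],"jaw":0},
  {"xyz":[0,0,0],"twist":[0,0,0.24],"jaw":0},
])

```text
clock: 14.0
tcp_pos: [0.5347, 0.0877, 0.1644]
orientation: [0.001, 0.991, -0.131, -0.001]
wrist_force: [-1.3, -0.9, -0.0]
finger_gap: 0.011
```

```bash
python3 - <<'E'
from h import *
st(1)
E
```

```text
t 14.0 Ft [-1.05  1.21  0.05] M [-0.246  0.245  0.278] yaw -0.263 gap 0.011 tcp [0.5347 0.0877 0.1644] q6 1.85
```

Call:
servo_tool([
  {"xyz":[0,0,0],"twist":[0,0,0.04],"jaw":0},
  {"xyz":[0,0,0],"twist":[0,0,0.08],"jaw":0},
  {"xyz":[0,0,0],"twist":[0,0,0.12],"jaw":0},
])

```text
clock: 14.25
tcp_pos: [0.5345, 0.0878, 0.1644]
orientation: [0.001, 0.982, -0.19, -0.001]
wrist_force: [-1.5, -1.5, 0.1]
finger_gap: 0.011
```

```bash
python3 - <<'E'
from h import *
st(1)
E
```

```text
t 14.25 Ft [-0.82  1.97 -0.07] M [-0.24   0.359  0.348] yaw -0.383 gap 0.011 tcp [0.5345 0.0878 0.1644] q6 1.97
```

Call:
servo_tool([
  {"xyz":[0,0,0],"twist":[0,0,0.04],"jaw":0},
])

```text
clock: 14.33
tcp_pos: [0.5345, 0.0878, 0.1644]
orientation: [0.001, 0.978, -0.21, -0.001]
wrist_force: [-1.6, -1.3, 0.6]
finger_gap: 0.0114
```

```bash
python3 - <<'E'
from h import *
st(1)
E
```

```text
t 14.33 Ft [-0.94  1.84 -0.63] M [-0.227  0.279  0.322] yaw -0.423 gap 0.0114 tcp [0.5345 0.0878 0.1644] q6 2.01
```

Call:
servo_tool([
  {"xyz":[0,0,0],"twist":[0,0,0],"jaw":0},
  {"xyz":[0,0,0],"twist":[0,0,0],"jaw":0},
  {"xyz":[0,0,0],"twist":[0,0,0],"jaw":0},
  {"xyz":[0,0,0],"twist":[0,0,0],"jaw":0},
  {"xyz":[0,0,0],"twist":[0,0,0],"jaw":0},
])

```text
clock: 14.75
tcp_pos: [0.5345, 0.0878, 0.1644]
orientation: [0.001, 0.978, -0.209, -0.001]
wrist_force: [-4.3, -1.9, 2.1]
finger_gap: 0.011
```

```bash
python3 - <<'E'
from h import *
st(1)
E
```

```text
t 14.75 Ft [-3.15  3.49 -2.13] M [-0.533  1.023  0.063] yaw -0.422 gap 0.011 tcp [0.5345 0.0878 0.1644] q6 2.01
```

The free torque was about 0.21 N m and is now about 0.34, a rise of about 0.13, held for 0.4 s with the nut free. I'll release the wing and go for the lever.

Call:
servo_tool([
  {"xyz":[0,0,0],"twist":[0,0,0],"jaw":0.5},
  {"xyz":[0,0,0],"twist":[0,0,0],"jaw":0.5},
  {"xyz":[0,0,0],"twist":[0,0,0],"jaw":0.5},
  {"xyz":[0,0,-0.02],"twist":[0,0,0],"jaw":0.5},
  {"xyz":[0,0,-0.06],"twist":[0,0,0],"jaw":0.5},
  {"xyz":[0,0,-0.1],"twist":[0,0,0],"jaw":0.5},
  {"xyz":[0,0,-0.13],"twist":[0,0,0],"jaw":0.2},
  {"xyz":[0,0,-0.13],"twist":[0,0,0],"jaw":0},
  {"xyz":[0,0,-0.13],"twist":[0,0,0],"jaw":0},
])

```text
clock: 15.5
tcp_pos: [0.5376, 0.0886, 0.2967]
orientation: [-0.0, 0.978, -0.21, 0.003]
wrist_force: [0.4, 0.8, -0.6]
finger_gap: 0.0071
```

```bash
python3 - <<'E'
from h import *
c=lever();P=cloud(c);hsv=cv2.cvtColor(c['color'],cv2.COLOR_RGB2HSV).astype(int); H,S,V=hsv[...,0],hsv[...,1],hsv[...,2]
r=np.hypot(P[...,0]-AX[0],P[...,1]-AX[1]);m=((H<8)|(H>172))&(S>150)&(r<.04)&(abs(P[...,2]-.217)<.003)
if m.sum()>50:
    q=(P[m][:,:2]*1000).astype(np.float32);print('wing',m.sum(),cv2.minAreaRect(q))
st(); go([.638,.091,.29],-.65)
E
```

```text
lever n 870 ang via axis -0.237 pca -0.273 z 0.1559
F [-0.19 -0.44  0.33] M [-0.023 -0.017  0.047] tcp [0.5366 0.0886 0.2948] t 15.55
wing 1103 ((535.1175537109375, 88.81327056884766), (44.06900405883789, 11.695578575134277), 69.55313110351562)
t 15.55 Ft [ 0.01  0.48 -0.33] M [-0.023 -0.017  0.047] yaw -0.422 gap 0.0004 tcp [0.5366 0.0886 0.2948] q6 2.01
shift [0.0915, -0.0438, 0.005] twist [-0.0004, -0.0019, 0.2277] yaw now -0.422 tcp [0.5366, 0.0886, 0.2948] t 15.55
```

Call:
servo_tool([
  {"xyz":[0.03,-0.014,0],"twist":[0,0,0.1],"jaw":0},
  {"xyz":[0.06,-0.03,0],"twist":[0,0,0.2],"jaw":0},
  {"xyz":[0.092,-0.044,0.005],"twist":[0,0,0.228],"jaw":0},
  {"xyz":[0.092,-0.046,0.005],"twist":[0,0,0.228],"jaw":0},
  {"xyz":[0.092,-0.046,0.005],"twist":[0,0,0.228],"jaw":0},
  {"xyz":[0.092,-0.046,0.005],"twist":[0,0,0.228],"jaw":0},
  {"xyz":[0.092,-0.046,0.04],"twist":[0,0,0.228],"jaw":0},
  {"xyz":[0.092,-0.046,0.06],"twist":[0,0,0.228],"jaw":0},
  {"xyz":[0.092,-0.046,0.06],"twist":[0,0,0.228],"jaw":0},
  {"xyz":[0.092,-0.046,0.06],"twist":[0,0,0.228],"jaw":0},
])

```text
clock: 16.38
tcp_pos: [0.6366, 0.0927, 0.2345]
orientation: [0.001, 0.948, -0.319, -0.001]
wrist_force: [-0.2, -0.6, -0.1]
finger_gap: -0.0001
```

```bash
python3 - <<'E'
from h import *
st(); go([.638,.091,.142],-.65)
E
```

```text
t 16.38 Ft [0.2  0.65 0.05] M [-0.003  0.01   0.039] yaw -0.65 gap -0.0001 tcp [0.6366 0.0927 0.2345] q6 2.24
shift [0.0022, 0.0003, 0.0925] twist [0.0021, 0.0013, -0.0002] yaw now -0.65 tcp [0.6366, 0.0927, 0.2345] t 16.38
```

Call:
servo_tool([
  {"xyz":[0.002,0,0.03],"twist":[0.002,0.001,0],"jaw":0},
  {"xyz":[0.002,0,0.06],"twist":[0.002,0.001,0],"jaw":0},
  {"xyz":[0.002,0,0.085],"twist":[0.002,0.001,0],"jaw":0},
  {"xyz":[0.002,0,0.0925],"twist":[0.002,0.001,0],"jaw":0},
  {"xyz":[0.002,0,0.0925],"twist":[0.002,0.001,0],"jaw":0},
  {"xyz":[0.002,0.003,0.0925],"twist":[0.002,0.001,0],"jaw":0},
  {"xyz":[0.002,0.006,0.0925],"twist":[0.002,0.001,0],"jaw":0},
  {"xyz":[0.002,0.009,0.0925],"twist":[0.002,0.001,0],"jaw":0},
  {"xyz":[0.002,0.012,0.0925],"twist":[0.002,0.001,0],"jaw":0},
])

```text
clock: 17.13
tcp_pos: [0.6338, 0.0815, 0.1438]
orientation: [-0.001, 0.948, -0.32, 0.002]
wrist_force: [-1.0, -0.3, 0.7]
finger_gap: 0.0
```

```bash
python3 - <<'E'
from h import *
lever();st()
E
```

```text
lever n 431 ang via axis -0.169 pca -0.217 z 0.1556
F [-1.1   0.51 -0.7 ] M [-0.013  0.066  0.053] tcp [0.6332 0.0811 0.1434] t 17.18
t 17.18 Ft [-1.19  0.27  0.7 ] M [-0.013  0.066  0.053] yaw -0.651 gap 0.0002 tcp [0.6332 0.0811 0.1434] q6 2.22
```

Call:
servo_tool([
  {"xyz":[0,0.002,0],"twist":[0,0,0],"jaw":0},
  {"xyz":[0,0.004,0],"twist":[0,0,0],"jaw":0},
  {"xyz":[0,0.006,0],"twist":[0,0,0],"jaw":0},
  {"xyz":[0.0005,0.008,0],"twist":[0,0,0],"jaw":0},
  {"xyz":[0.0005,0.01,0],"twist":[0,0,0],"jaw":0},
  {"xyz":[0.001,0.012,0],"twist":[0,0,0],"jaw":0},
  {"xyz":[0.001,0.014,0],"twist":[0,0,0],"jaw":0},
  {"xyz":[0.0015,0.016,0],"twist":[0,0,0],"jaw":0},
  {"xyz":[0.002,0.018,0],"twist":[0,0,0],"jaw":0},
  {"xyz":[0.002,0.02,0],"twist":[0,0,0],"jaw":0},
  {"xyz":[0.002,0.022,0],"twist":[0,0,0],"jaw":0},
  {"xyz":[0.002,0.024,0],"twist":[0,0,0],"jaw":0},
])

```text
clock: 18.18
tcp_pos: [0.6245, 0.0622, 0.1429]
orientation: [-0.003, 0.948, -0.319, 0.005]
wrist_force: [11.8, 2.6, -2.1]
finger_gap: 0.0002
```

```bash
python3 - <<'E'
from h import *
st();lever()
E
```

```text
t 18.18 Ft [ 7.8  -9.14  2.22] M [ 0.626 -2.221  0.057] yaw -0.65 gap 0.0002 tcp [0.6245 0.0622 0.1429] q6 2.19
lever n 1850 ang via axis -0.409 pca -0.557 z 0.1559
F [ 9.61  2.5  -2.07] M [ 0.541 -1.609 -0.011] tcp [0.624  0.0618 0.1428] t 18.23
```

Call:
servo_tool([
  {"xyz":[0,0.0018,0],"twist":[0,0,0],"jaw":0},
  {"xyz":[0,0.0036,0],"twist":[0,0,0],"jaw":0},
  {"xyz":[0,0.0054,0],"twist":[0,0,0],"jaw":0},
  {"xyz":[0,0.0072,0],"twist":[0,0,0],"jaw":0},
  {"xyz":[0,0.009,0],"twist":[0,0,0],"jaw":0},
])

```text
clock: 18.65
tcp_pos: [0.6191, 0.0549, 0.1429]
orientation: [-0.002, 0.948, -0.319, 0.005]
wrist_force: [11.8, 2.0, -3.6]
finger_gap: -0.0001
```

```bash
cat >> h.py <<'E'
def ft():
    s=env.get_state();T=np.array(s['tcp_pos']);n=np.array([-.605,-.796]);F=np.array(s['wrist_force']);M=np.array(s['ft_torque'])
    tn=(T[:2]-[.5345,.088])@n; th=-.65-np.arcsin(np.clip((tn+.02)/.085,-1,1)); tg=np.array([-np.sin(th),np.cos(th)])
    print('tcp n',tn.round(4),'lever est',th.round(3),'F_tan',(F[:2]@tg).round(2),'M-based',(np.array([-M[1],M[0]])@tg/.157).round(2))
E
python3 - <<'E'
from h import *
st();ft();lever();ft()
E
```

```text
t 18.65 Ft [ 8.16 -8.72  3.77] M [ 0.629 -2.328  0.047] yaw -0.65 gap -0.0001 tcp [0.6191 0.0549 0.1429] q6 2.18
tcp n -0.0248 lever est -0.593 F_tan 8.28 M-based 11.62
lever n 2302 ang via axis -0.533 pca -0.592 z 0.156
F [ 8.74  2.84 -1.83] M [ 0.508 -1.938  0.033] tcp [0.6188 0.0547 0.1428] t 18.7
tcp n -0.0244 lever est -0.598 F_tan 7.26 M-based 9.62
```

Call:
servo_tool([
  {"xyz":[0,0.0017,0],"twist":[0,0,0],"jaw":0},
  {"xyz":[0,0.0034,0],"twist":[0,0,0],"jaw":0},
  {"xyz":[0,0.005,0],"twist":[0,0,0],"jaw":0},
  {"xyz":[0,0.0066,0],"twist":[0,0,0],"jaw":0},
  {"xyz":[0,0.0082,0],"twist":[0,0,0],"jaw":0},
])

```text
clock: 19.12
tcp_pos: [0.6151, 0.0487, 0.1429]
orientation: [-0.003, 0.948, -0.319, 0.006]
wrist_force: [13.8, 3.3, -5.0]
finger_gap: 0.0001
```

```bash
python3 - <<'E'
from h import *
st();ft();lever();ft()
E
```

```text
t 19.12 Ft [  8.91 -10.9    5.2 ] M [ 0.891 -2.776  0.081] yaw -0.65 gap 0.0001 tcp [0.6151 0.0487 0.1429] q6 2.17
tcp n -0.0175 lever est -0.68 F_tan 11.21 M-based 15.53
lever n 2588 ang via axis -0.631 pca -0.663 z 0.156
F [13.26  4.01 -3.46] M [ 0.723 -2.643  0.063] tcp [0.6148 0.0485 0.1429] t 19.17
tcp n -0.0172 lever est -0.683 F_tan 11.48 M-based 14.2
```

Call:
servo_tool([
  {"xyz":[0,0.0016,0],"twist":[0,0,0],"jaw":0},
  {"xyz":[0,0.0032,0],"twist":[0,0,0],"jaw":0},
  {"xyz":[0,0.0048,0],"twist":[0,0,0],"jaw":0},
])

```text
clock: 19.42
tcp_pos: [0.6125, 0.0453, 0.143]
orientation: [-0.004, 0.948, -0.319, 0.006]
wrist_force: [15.0, 5.5, -5.8]
finger_gap: -0.0001
```

```bash
python3 - <<'E'
from h import *
st();ft();lever();ft();st()
E
```

```text
t 19.42 Ft [  8.52 -13.41   6.02] M [ 1.143 -2.892  0.037] yaw -0.649 gap -0.0001 tcp [0.6125 0.0453 0.143 ] q6 2.16
tcp n -0.0132 lever est -0.73 F_tan 14.11 M-based 17.71
lever n 2627 ang via axis -0.682 pca -0.718 z 0.156
F [14.85  5.   -4.94] M [ 0.972 -2.724 -0.008] tcp [0.6123 0.045  0.1429] t 19.47
tcp n -0.0129 lever est -0.734 F_tan 13.65 M-based 16.22
t 19.47 Ft [  8.76 -12.91   5.15] M [ 0.972 -2.724 -0.008] yaw -0.65 gap 0.0003 tcp [0.6123 0.045  0.1429] q6 2.16
```

Call:
servo_tool([
  {"xyz":[0,0.001,0],"twist":[0,0,0],"jaw":0},
  {"xyz":[0,0.002,0],"twist":[0,0,0],"jaw":0},
  {"xyz":[0,0.002,0],"twist":[0,0,0],"jaw":0},
])

```text
clock: 19.72
tcp_pos: [0.6113, 0.0436, 0.143]
orientation: [-0.004, 0.948, -0.319, 0.006]
wrist_force: [14.6, 5.6, -6.2]
finger_gap: -0.0002
```

```bash
python3 - <<'E'
from h import *
st();ft();lever();ft()
E
```

```text
t 19.72 Ft [  8.14 -13.25   6.4 ] M [ 1.093 -2.868  0.113] yaw -0.65 gap -0.0002 tcp [0.6113 0.0436 0.143 ] q6 2.16
tcp n -0.0112 lever est -0.754 F_tan 14.1 M-based 17.58
lever n 2652 ang via axis -0.706 pca -0.751 z 0.156
F [14.64  4.97 -4.84] M [ 1.074 -2.815  0.014] tcp [0.6113 0.0436 0.1429] t 19.77
tcp n -0.0111 lever est -0.754 F_tan 13.65 M-based 17.27
```

At rest the tangential push is about 14 N, and the lever is about 0.15 rad tighter than it was found. I'll let go and rise.

Call:
servo_tool([
  {"xyz":[0,-0.004,0],"twist":[0,0,0],"jaw":0},
  {"xyz":[0,-0.01,0],"twist":[0,0,0],"jaw":0},
  {"xyz":[0,-0.02,0],"twist":[0,0,0],"jaw":0},
  {"xyz":[0,-0.02,-0.03],"twist":[0,0,0],"jaw":0},
  {"xyz":[0,-0.02,-0.06],"twist":[0,0,0],"jaw":0},
  {"xyz":[0,-0.02,-0.1],"twist":[0,0,0],"jaw":0},
  {"xyz":[0,-0.02,-0.15],"twist":[0,0,0],"jaw":0},
  {"xyz":[0,-0.02,-0.15],"twist":[0,0,0],"jaw":0},
  {"xyz":[0,-0.02,-0.15],"twist":[0,0,0],"jaw":0},
])

```text
clock: 20.52
tcp_pos: [0.6191, 0.0587, 0.2964]
orientation: [-0.001, 0.948, -0.319, 0.004]
wrist_force: [-0.3, 0.4, -1.0]
finger_gap: 0.0
```

```bash
python3 - <<'E'
from h import *
st();c=lever();P=cloud(c);hsv=cv2.cvtColor(c['color'],cv2.COLOR_RGB2HSV).astype(int); H,S,V=hsv[...,0],hsv[...,1],hsv[...,2]
r=np.hypot(P[...,0]-AX[0],P[...,1]-AX[1]);m=((H<8)|(H>172))&(S>150)&(r<.04)&(abs(P[...,2]-.217)<.003)
q=(P[m][:,:2]*1000).astype(np.float32);print('wing',m.sum(),cv2.minAreaRect(q))
b=(V<60)&(abs(P[...,2]-.19)<.003)&(r>.07)&(r<.1)&(P[...,1]<.06);p=P[b].mean(0);print('pin',b.sum(),p.round(4),np.arctan2(p[1]-.088,p[0]-.5345).round(3))
save(c,'w4.png')
E
```

```text
t 20.52 Ft [-0.46 -0.16  0.98] M [ 0.021  0.031 -0.018] yaw -0.65 gap 0.0 tcp [0.6191 0.0587 0.2964] q6 2.19
lever n 799 ang via axis -0.678 pca -0.734 z 0.156
F [ 0.14  0.41 -0.66] M [ 0.001 -0.025  0.034] tcp [0.6183 0.0587 0.2936] t 20.57
wing 1114 ((535.6162109375, 88.74453735351562), (43.946475982666016, 12.222238540649414), 69.40281677246094)
pin 328 [0.5995 0.0331 0.1903] -0.701
```

View pics/w4.png

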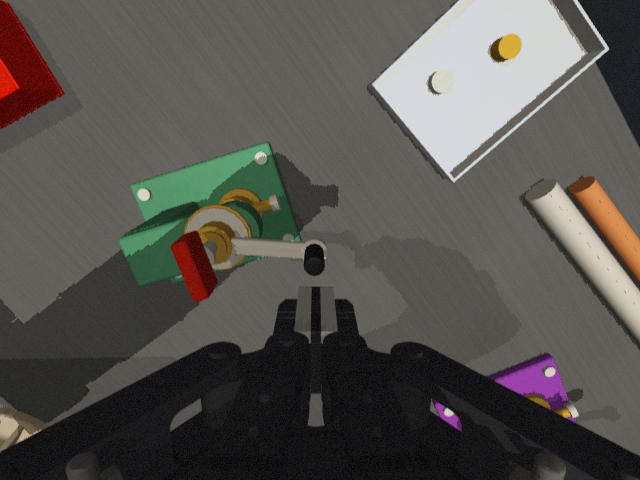

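The wrist view shows the lever (pin at (314,258)) at about -0.71 rad and the wing as I left it. The gripper is clear of everything. Handing in.

```bash
python3 -c "
from h import *
print(env.hand_in()); st()"
```

```text
the job is handed in; nothing more can be done
None
the job is handed in; nothing more can be done
```

I freed the green stand's jam nut, wound the screw down onto the plunger, and pushed the nut tight again. I then let go and handed the job in at about 20.6 s; no verdict was reported.

- **Loosening:** the lever turned about 0.31 rad counterclockwise, more than the 0.15 rad that frees the screw. My first push failed: the fingertips sit about 29 mm behind the reported tool point, so they slid over the top of the pin with about 4 N. I corrected the height and pushed again.
- **Winding:** one grasp was enough. The gripper turned 1.82 rad, but the camera shows the wing itself turned about 1.76 rad, probably because the gripper gave a little. Torque rose from about 0.21 to between 0.32 and 0.35 N m, a rise of roughly 0.13.
- **Tightening:** the push at the pin read about 14 N at rest. An estimate from the wrist moment gave about 17 N, but it depends on an uncertain lever length. Both are within the 20 N limit. About 8 N of sideways friction also acted at the pin during the push.
- **Last checks:** after letting go, the lever stayed about 0.11 to 0.14 rad tighter than I found it, and the wing had not moved during tightening. The gripper was clear, with wrist force near zero. I did not go near the bin, lamp or carton, but I did not measure their positions again at the end.

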